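Put the disc-cutter punches away in order of thickness

ROBOT

A 7-joint arm with a two-finger parallel gripper is mounted at the origin on a cart in front of the work surface, level with it; the furniture and walls round the work are solid. World frame = base frame: x ahead of the robot, y to its left, z up, the work surface at z = 0. Lengths are in m, angles in rad, forces in N, time in s.
With the tool pointing down it reaches from about 0.4 to 0.85 m from the base axis. Payload 4.4 kg.
Tool frame: the origin (TCP) lies at the very end of the fingers, on their centre line; the grasp point (between the pads) lies 19 mm behind it; z points along the fingers, y is the line along which they close (so a half turn about z gives the same grasp; the last joint's range is limited). The gripper opens to 94 mm and grips with 3 to 60 N. Pads are 16 mm wide; open, the fingers measure 119 mm over their backs; the gripper's body (75 mm by 177 mm) begins 78 mm behind the grasp point.
Start: joints at [1.174, 0.628, 0.038, 1.517, -0.027, 0.996, -0.02], TCP at [0.211, -0.615, 0.205] pointing down, gripper open.
Joint ranges: [-3.06, 3.06], [-0.37, 2.12], [-1.25, 1.32], [0.18, 2.47], [-1.1, 4.24], [0.23, 1.98], [-2.94, 2.94]. Speed limits (rad/s): [2.57, 2.57, 3.14, 3.14, 3.14, 3.14, 3.14].

INTERFACE

Orientations are given as a rotation vector (axis times angle).
In Python, from plant import monitor, cams, ctrl gives the robot as it stands. The module is installed in compiled form; this text tells all that it offers.
- The arm moves only by the tool jog_arm, never from a script. Its argument "increments" is a list of rows, each a list of 7 numbers: the turn, a rotation vector about the tool's x, y, z in rad, then the shift along the tool's x, y, z in units of 30 mm (1.0 is 30 mm), then the finger opening in mm, from 0 to 94. A call has exactly 10 rows; each row shifts and turns the commanded pose from where the row before left it, along the tool's axes as they then stand; what a row does not reach is not made up. A row lasts 1/12 s, in which the tool goes at most 41.7 mm and 7.16 degrees, less where a joint would pass 70% of its speed; a pose out of reach is approached as far as the arm can. A call is refused whole if a number of a shift passes 1 or a number of a turn 0.125, either way. A call with a gripper value outside its range is refused whole. The fingers move at their own pace and stop on an object; the grip force is fixed at half the most. Time passes only in rows, so rows that do not move let the fingers close, or fill a call up. It gives the time, the measured TCP pose, the force, the opening and the grip force at its end, in the units of the state.
- monitor.sense(): the state, without advancing time (a new reading comes with each control period).
- cams.camera(name): name is "scene" or "top" or "wrist"; returns a dict with "frame" (400x640x3 uint8, blue, green, red), "mtx" (3x3 intrinsics, pixels), "cam_to_world" (4x4, takes a point from camera to world coordinates); the wrist camera has in their place "hand_eye" (4x4, takes a point from camera to tool coordinates, whose origin is the TCP and whose axes are the flange's). Camera axes: x right, y down, z forward; pixel columns grow to the right and rows downward; lengths in m; the calibration is good to about 2 mm. The wrist camera is an equidistant fisheye: a pixel r from the principal point sees the ray r / f radians off the axis. A picture is of the moment at which its call begins: read the wrist's pose just before it. There is no depth.
- ctrl.sign_off(): hands the job in; it is judged then, once.
Trained networks look in the newest picture that a camera, given by its name, has taken for a name from the list of things; names that differ only in an ending like _2 or _b are one class to them, and where a whole thing is asked for, a point or a joint stands for the part that bears it (a point fixed in the world has none). Each returns a list of dicts, best first, with "confidence" (0 to 1); they miss things now and then, are a little off and sometimes report something else, mostly with a low value. They report only what shows in the picture. A call takes as long as a camera call. They do not tell look-alikes from the thing itself.
- cams.search_frame(label, camera): "location" ([x, y, z] in m, in world coordinates, good to about 4 mm: the middle of the surface that is visible of it).
- cams.silhouettes(label, camera): "region" (400x640 bool, what is visible of it).
- cams.spot_point(label, camera): "location" ([x, y, z] in m, in world coordinates, good to about 4 mm: a listed point, or the origin of a listed thing).
The state is a dict: "time": time; "qpos": joint angles; "joint_vel": joint speeds; "joint_torque": joint torques, N m; "ee_pos": TCP position; "ee_rot": TCP orientation; "contact_force": force on the tool from outside, world axes, zero at the start; "torque": the same for the moment, N m; "gripper_width": finger opening in m; "gripper_force": force on a finger pad.
Only numpy, scipy, OpenCV 4.12 (cv2) and the standard library are available. Lean on these libraries where they do the work, as an engineer would, in place of code of your own. Each camera call takes 0.05 s, during which the arm holds its last target. There are 200 camera calls.

TASK

Put the four loose plain steel disc-cutter punches away on the dark wooden board, each standing upright and centred on a brass ring of its own, in order of thickness: the thinnest on the ring next to the thin brass stud, getting thicker along the row to the thickest next to the thick brass stud. Leave the two red stamp holders and the bottle where they stand.

Things in the scene. Friction and masses are not known exactly. Their poses are not given: they have to be found in the camera images.
- punch_d14: plain solid steel cylinder (disc-cutter punch) standing upright, 14 mm in diameter, 45 mm tall, about 55 g; the thinnest of four of equal height; origin at the centre of its underside, z up along its axis
- punch_d24: plain solid steel cylinder (disc-cutter punch) standing upright, 24 mm in diameter, 45 mm tall, about 160 g; the second thinnest of four of equal height; origin at the centre of its underside, z up along its axis
- punch_d35: plain solid steel cylinder (disc-cutter punch) standing upright, 35 mm in diameter, 45 mm tall, about 340 g; the second thickest of four of equal height; origin at the centre of its underside, z up along its axis
- punch_d47: plain solid steel cylinder (disc-cutter punch) standing upright, 47 mm in diameter, 45 mm tall, about 610 g; the thickest of four of equal height; origin at the centre of its underside, z up along its axis
- board: dark wooden storage board, 76x380 mm and 16 mm thick, fixed flat on the table, long side along its y; origin at the centre of its underside, z up. Its flat top (z = 16 mm) has four equal inlaid brass rings, 56 mm across and flush, centred at x = 0 and y = -111, -37, +37, +111 mm in its own frame. A brass stud stands near each end, at y = -168 and +168 mm; which end has the thin one changes
- thin_stud: thin upright brass stud, 9 mm thick (14 mm at its foot) and 16 mm tall, fixed on the board near one end; marks the end of the row for the thinnest punch; origin at the centre of its underside
- thick_stud: thick upright brass stud, 25 mm thick (27 mm at its foot) and 16 mm tall, fixed on the board near the other end; marks the end for the thickest punch; origin at the centre of its underside
- stamp_holder: small red plastic stamp holder with nine steel stamps standing in it, 29x29x49 mm, loose bystander; origin at the centre of its underside
- gel_bottle: white bottle with an orange cap, 43x30 mm and 104 mm tall, standing loose, bystander; origin at the centre of its underside
- stamp_holder_long: long red plastic stamp holder, 37x74x49 mm, loose bystander; origin at the centre of its underside
Mind the look-alikes: they are no part of the job. What is shaped like the punch_d24 but blue or purple is not meant.

How it is judged:
By the outcome, as a careful person would: the job done as asked, in the order asked, and still so for the second after the job is handed in, with the robot touching nothing.
It also fails if it takes over 104 s, if anything falls off the work surface, if the arm or the gripper's body presses on something with over 40 N, if the wrist force passes 120 N, or if a joint passes its speed limit or range.

## Working session

There is one attempt and no reset: what is moved stays moved. The work goes in short steps, Python scripts to look and compute and a tool call to move; the robot and the scene stay as the last step left them, time stands still between calls to the robot, and variables do not carry over. Pictures are saved under pics/ and viewed, at most 14 in all, crops included, and the job is handed in when it is done.

Besides the shell and the picture viewer there is one more tool, called after "Request:" by a JSON object that holds its "api" and its "payload". jog_arm: Moves the arm, as the interface text tells. Its arguments: {"type":"object","properties":{"increments":{"type":"array"}},"required":["increments"]}

```bash
mkdir -p pics
python3 - <<'E'
from plant import monitor, cams, ctrl
import cv2,numpy as np
s=monitor.sense();print({k:np.round(v,3) for k,v in s.items()})
for c in ["scene","top"]:
    r=cams.camera(c);cv2.imwrite(f"pics/{c}0.png",r["frame"])
    print(c,r["mtx"].tolist(),np.round(r["cam_to_world"],4).tolist())
    for l in ["punch_d14","punch_d24","punch_d35","punch_d47","board","thin_stud","thick_stud","stamp_holder","gel_bottle","stamp_holder_long"]:
        print(l,[(np.round(d["location"],3).tolist(),round(d["confidence"],2)) for d in cams.spot_point(l,c)])
E
```

```text
{'time': np.float64(0.0), 'qpos': array([ 1.174,  0.629,  0.038,  1.518, -0.027,  0.996, -0.02 ]), 'joint_vel': array([-0.   ,  0.   , -0.001, -0.001, -0.001, -0.001,  0.001]), 'joint_torque': array([ 0.0000e+00, -5.4972e+01,  1.1440e+00, -1.8663e+01, -5.2000e-02,
        2.4000e-02,  0.0000e+00]), 'ee_pos': array([ 0.211, -0.614,  0.205]), 'ee_rot': array([-3.097e+00, -5.170e-01,  1.000e-03]), 'contact_force': array([-1.161,  0.344,  0.045]), 'torque': array([-0.045, -0.017,  0.01 ]), 'gripper_force': np.float64(0.0), 'gripper_width': np.float64(0.094)}
scene [[398.25833086387297, 0.0, 318.42356110212626], [0.0, 398.25833086387297, 199.1520622654675], [0.0, 0.0, 1.0]] [[-0.5192, -0.5763, 0.6311, -0.0965], [-0.8544, 0.3682, -0.3666, 0.3889], [-0.0211, -0.7296, -0.6836, 0.7805], [0.0, 0.0, 0.0, 1.0]]
punch_d14 [([0.456, 0.136, -0.001], 0.72), ([0.405, -0.301, -0.001], 0.7), ([0.429, 0.339, 0.003], 0.67), ([0.436, -0.142, 0.003], 0.66), ([0.437, -0.367, 0.001], 0.57), ([0.412, -0.237, -0.002], 0.48)]
punch_d24 [([0.456, 0.136, -0.001], 0.72), ([0.405, -0.301, -0.001], 0.7), ([0.429, 0.
[... 1460 characters left out ...]
 -0.003], 0.64), ([0.43, 0.34, 0.001], 0.61), ([0.439, -0.143, -0.001], 0.58), ([0.438, -0.365, -0.002], 0.55), ([0.448, 0.138, 0.003], 0.46), ([0.413, -0.241, 0.003], 0.41)]
punch_d47 [([0.406, -0.299, -0.003], 0.64), ([0.43, 0.34, 0.001], 0.61), ([0.439, -0.143, -0.001], 0.58), ([0.438, -0.365, -0.002], 0.55), ([0.448, 0.138, 0.003], 0.46), ([0.413, -0.241, 0.003], 0.41)]
board [([0.589, 0.068, -0.0], 0.72)]
thin_stud []
thick_stud [([0.562, -0.105, 0.018], 0.66), ([0.426, -0.01, 0.003], 0.52)]
stamp_holder [([0.424, -0.01, 0.003], 0.69)]
gel_bottle [([0.778, 0.179, 0.004], 0.81), ([0.45, 0.136, -0.0], 0.72)]
stamp_holder_long [([0.78, -0.134, -0.001], 0.8), ([0.448, 0.138, -0.003], 0.21)]
```

View pics/scene0.png

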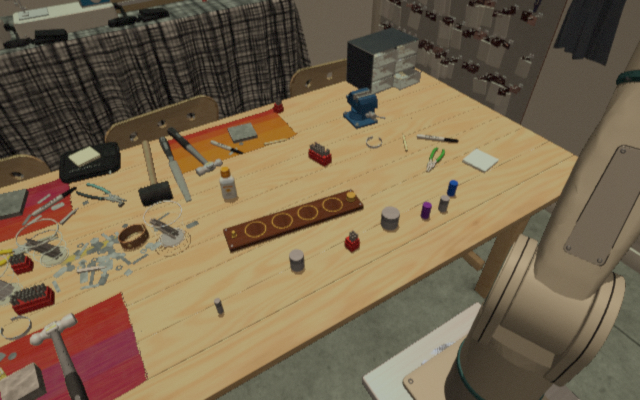

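View pics/top0.png

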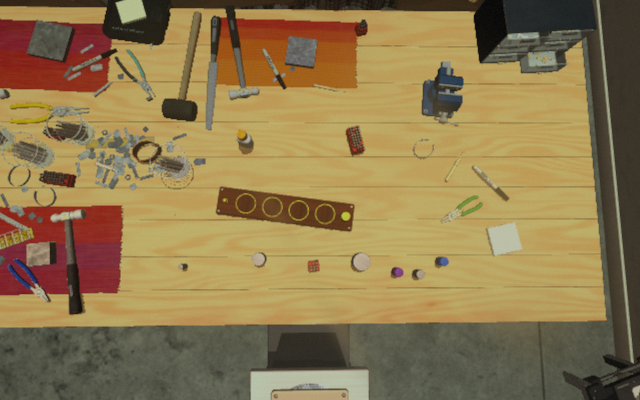

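Scene: steel punches are d14 at (220,306), d35 at (297,260), d47 at (390,218) and d24 at (444,204). The look-alikes are purple (426,210) and blue (452,187). In the top view the thin stud is at (224,200) and the thick stud at (346,216), so the thin end is at +y. I choose the grey one between purple and blue as d24, and will check it in a crop.

```bash
cat > h.py <<'E'
from plant import monitor, cams, ctrl
import cv2,numpy as np
from scipy.optimize import least_squares
from scipy.spatial.transform import Rotation as R
def proj(P,r):
    T=np.linalg.inv(r["cam_to_world"]);c=P@T[:3,:3].T+T[:3,3];p=c@r["mtx"].T;return p[:,:2]/p[:,2:]
def ray(px,r,z):
    d=r["cam_to_world"][:3,:3]@np.linalg.inv(r["mtx"])@[px[0],px[1],1];o=r["cam_to_world"][:3,3];return (o+d*(z-o[2])/d[2])[:2]
def cyl(xy,d,z0,r,h=.045):
    a=np.linspace(0,2*np.pi,40);c=np.c_[xy[0]+d/2*np.cos(a),xy[1]+d/2*np.sin(a)]
    P=np.r_[np.c_[c,np.full(40,z0)],np.c_[c,np.full(40,z0+h)]]
    m=cv2.moments(cv2.convexHull(proj(P,r).astype(np.float32)));return np.array([m["m10"],m["m01"]])/m["m00"],m["m00"]
def fit(mask,d,z0,r):
    v,u=np.nonzero(mask);c=np.array([u.mean(),v.mean()])
    s=least_squares(lambda x:cyl(x,d,z0,r)[0]-c,ray(c,r,z0+.03),x_scale=.01)
    return s.x,mask.sum()/cyl(s.x,d,z0,r)[1],c
G={"d14":(.43,.34),"d24":(.405,-.30),"d35":(.451,.137),"d47":(.438,-.142)}
def go(target,yaw):
    s=monitor.sense();Rm=R.from_rotvec(s["ee_rot"]);y=Rm.as_matrix()[:,1]
    Rt=np.array([[np.sin(-yaw),np.cos(yaw),0],[np.cos(yaw),np.sin(yaw),0],[0,0,-1]]).T
    Rt=np.c_[np.cross([np.cos(yaw),np.sin(yaw),0],[0,0,-1]),[np.cos(yaw),np.sin(yaw),0],[0,0,-1]]
    print("t",round(s["time"],2),"turn",np.round((Rm.inv()*R.from_matrix(Rt)).as_rotvec(),3),"shift(tool units)",np.round(Rm.inv().apply(np.array(target)-s["ee_pos"])/.03,2),"in target frame",np.round(Rt.T@(np.array(target)-s["ee_pos"])/.03,2),"w",s["gripper_width"],"F",np.round(s["contact_force"],1))
E
python3 - <<'E'
from h import *
for c in ["top","scene"]:
    r=cams.camera(c);f=r["frame"]
    ms=cams.silhouettes("punch_d24",c)
    for n,g in G.items():
        d=int(n[1:])/1000
        for m in ms:
            x,a,cc=fit(m["region"],d,0,r)
            if np.hypot(*(x-g))<.025: print(c,n,np.round(x,4),"area ratio",round(a,2),np.round(cc,1),round(m["confidence"],2))
    if c=="top":
        hsv=cv2.cvtColor(f,cv2.COLOR_BGR2HSV)
        b=cv2.inRange(hsv,(18,100,90),(35,255,255));b[:,:210]=0;b[:,360:]=0;b[:180]=0;b[235:]=0
        k,l,st,ce=cv2.connectedComponentsWithStats(b)
        for i in range(1,k):
            if st[i,4]>3: print("brass",st[i],np.round(ce[i],1),np.round(ray(ce[i],r,.016),4))
        A=cv2.resize(f[170:290,160:460],None,fx=2.6,fy=2.6)
    else: B=cv2.resize(f[170:250,370:480],None,fx=4,fy=4)
    for m in cams.silhouettes("board",c)[:1]:
        box=cv2.minAreaRect(np.argwhere(m["region"])[:,::-1].astype(np.float32));print("board",[np.round(ray(p,r,.016),4).tolist() for p in cv2.boxPoints(box)])
im=np.zeros((A.shape[0]+B.shape[0],A.shape[1],3),np.uint8);im[:A.shape[0]]=A;im[A.shape[0]:,:B.shape[1]]=B[:, :A.shape[1]];im=im[:600];cv2.imwrite("pics/crop1.png",im)
E
```

```text
top d14 [0.4311 0.3404] area ratio 1.0 [182.7 265.6] 0.39
top d35 [0.4504 0.1363] area ratio 0.94 [258.7 257.9] 0.72
top d47 [ 0.4415 -0.1411] area ratio 0.93 [361.  260.7] 0.65
brass [ 210  180  150   55 4548] [284.2 205.5] [0.5938 0.0686]
brass [235 193  21  21 121] [245.2 203. ] [0.6012 0.1766]
brass [261 196  22  22 136] [272.  206.6] [0.5909 0.1024]
brass [223 198   5   5  19] [224.9 199.8] [0.6103 0.233 ]
brass [288 200  21  21 130] [298.  209.9] [0.5816 0.0303]
brass [314 203  22  22 137] [324.7 213.5] [ 0.5713 -0.0439]
brass [340 211  11  10  81] [345.2 215.9] [ 0.5645 -0.101 ]
board [[0.5707, 0.2581], [0.649, 0.2508], [0.6025, -0.1278], [0.5242, -0.1172]]
scene d24 [ 0.4046 -0.2948] area ratio 0.91 [443.2 204.1] 0.7
scene d35 [0.4478 0.1378] area ratio 0.94 [296.6 260.4] 0.8
scene d47 [ 0.4394 -0.1373] area ratio 0.95 [389.5 218.2] 0.74
board [[0.6459, 0.2503], [0.5933, -0.14], [0.5064, -0.1023], [0.564, 0.2635]]
```

View pics/crop1.png

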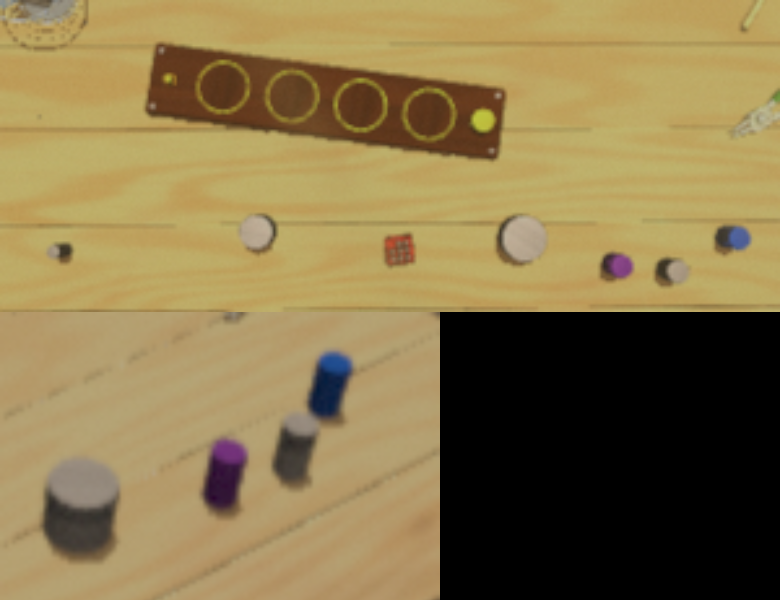

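The crop shows grey d24 at crop (295,447), with purple at (225,475) and blue at (330,385) beside it. Thin stud is on the left (+y) of the board. I'll take d24 first.

```bash
python3 -c "
from h import *
go((.406,-.298,.12),-.135)"
```

```text
t 1.4 turn [ 0.     0.    -1.105] shift(tool units) [ 9.57 -7.88  2.85] in target frame [11.34  5.01  2.85] w 0.0943184289964705 F [ 0.8 -0.2 -0. ]
```

Request:
{"api": "jog_arm", "payload": {"increments": [[0,0,-0.1225,0,0,0.2,94],[0,0,-0.1225,0,0,0.2,94],[0,0,-0.1225,0,0,0.2,94],[0,0,-0.1225,0,0,0.2,94],[0,0,-0.1225,0,0,0.2,94],[0,0,-0.1225,0,0,0.2,94],[0,0,-0.1225,0,0,0.2,94],[0,0,-0.1225,0,0,0.2,94],[0,0,-0.125,0,0,0.2,94],[0,0,0,0,0,0,94]]}}

```text
time: 2.23
ee_pos: [0.2105, -0.6141, 0.1502]
ee_rot: [-2.362, -2.068, -0.002]
contact_force: [0.5, 1.1, 0.3]
gripper_width: 0.0941
gripper_force: 0.0
```

Request:
{"api": "jog_arm", "payload": {"increments": [[0,0,0,0.8,0.4,0,94],[0,0,0,0.9,0.4,0,94],[0,0,0,0.9,0.4,0,94],[0,0,0,0.9,0.4,0,94],[0,0,0,0.9,0.4,0,94],[0,0,0,0.9,0.4,0,94],[0,0,0,0.9,0.4,0,94],[0,0,0,0.9,0.4,0,94],[0,0,0,0.9,0.4,0,94],[0,0,0,0.9,0.4,0,94]]}}

```text
time: 3.07
ee_pos: [0.3668, -0.3654, 0.152]
ee_rot: [2.37, 2.061, 0.0]
contact_force: [-0.1, 0.0, -0.1]
gripper_width: 0.0939
gripper_force: 0.0
```

```bash
python3 -c "
from h import *
go((.406,-.298,.12),-.135)"
```

```text
t 3.07 turn [ 0.001  0.001 -0.004] shift(tool units) [2.41 0.98 1.07] in target frame [2.4  0.99 1.07] w 0.09388444447935158 F [-0.1  0.  -0.1]
```

Request:
{"api": "jog_arm", "payload": {"increments": [[0,0,0,0.8,0.3,0.35,94],[0,0,0,0.8,0.3,0.35,94],[0,0,0,0.8,0.4,0.35,94],[0,0,0,0,0,0,94],[0,0,0,0,0,0,94],[0,0,0,0,0,0,94],[0,0,0,0,0,0,94],[0,0,0,0,0,0,94],[0,0,0,0,0,0,94],[0,0,0,0,0,0,94]]}}

```text
time: 3.9
ee_pos: [0.4051, -0.2999, 0.1202]
ee_rot: [2.368, 2.064, -0.0]
contact_force: [-1.0, -0.2, 0.5]
gripper_width: 0.0945
gripper_force: 0.0
```

```bash
cat >> h.py <<'E'
def wproj(P,r,s):
    T=np.eye(4);T[:3,:3]=R.from_rotvec(s["ee_rot"]).as_matrix();T[:3,3]=s["ee_pos"]
    W=np.linalg.inv(T@r["hand_eye"]);c=P@W[:3,:3].T+W[:3,3]
    rho=np.hypot(c[:,0],c[:,1]);k=np.arctan2(rho,c[:,2])/np.maximum(rho,1e-9)
    return np.c_[c[:,0]*k*r["mtx"][0,0]+r["mtx"][0,2],c[:,1]*k*r["mtx"][1,1]+r["mtx"][1,2]]
def wfit(n,z0,guess):
    s=monitor.sense();r=cams.camera("wrist");d=int(n[1:])/1000
    a=np.linspace(0,2*np.pi,60)
    def hull(xy):
        c=np.c_[xy[0]+d/2*np.cos(a),xy[1]+d/2*np.sin(a)]
        m=cv2.moments(cv2.convexHull(wproj(np.r_[np.c_[c,np.full(60,z0)],np.c_[c,np.full(60,z0+.045)]],r,s).astype(np.float32)))
        return np.array([m["m10"],m["m01"]])/m["m00"],m["m00"]
    for m in cams.silhouettes("punch_d24","wrist"):
        v,u=np.nonzero(m["region"]);c=np.array([u.mean(),v.mean()])
        q=least_squares(lambda x:hull(x)[0]-c,guess,x_scale=.01)
        print("wrist",n,np.round(q.x,4),"ratio",round(m["region"].sum()/hull(q.x)[1],2),np.round(c),round(m["confidence"],2),"cost",round(q.cost,2))
    return r["frame"]
E
python3 -c "
from h import *
f=wfit('d24',0,(.406,-.298));cv2.imwrite('pics/w1.png',f)
go((.406,-.298,.008),-.135)"
```

```text
wrist d24 [ 0.405  -0.2988] ratio 0.9 [321. 203.] 0.89 cost 0.0
wrist d24 [ 0.4394 -0.142 ] ratio 2.8 [336.  25.] 0.63 cost 0.0
wrist d24 [ 0.4394 -0.3646] ratio 0.99 [365. 262.] 0.63 cost 0.0
wrist d24 [ 0.4112 -0.2406] ratio 0.88 [319. 138.] 0.6 cost 0.0
t 4.0 turn [ 0.     0.    -0.001] shift(tool units) [0.05 0.02 3.74] in target frame [0.05 0.02 3.74] w 0.09427173574293408 F [0.1 0.2 0.1]
```

View pics/w1.png

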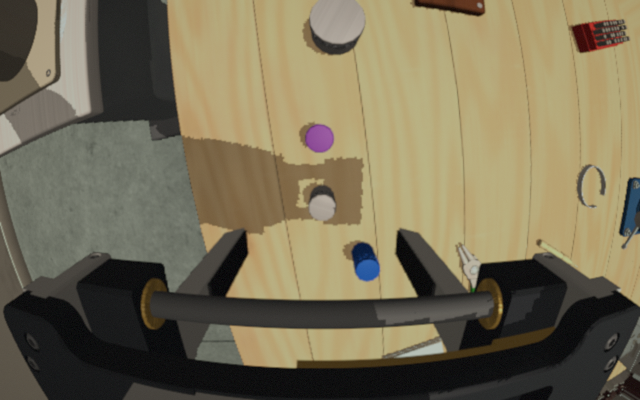

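Wrist view: grey d24 at (321,203) lies between the fingers, with purple (319,138) and blue (365,262) clear of them. Lowering and gripping.

Request:
{"api": "jog_arm", "payload": {"increments": [[0,0,0,0,0,0.7,94],[0,0,0,0,0,0.8,94],[0,0,0,0,0,0.8,94],[0,0,0,0,0,0.7,94],[0,0,0,0,0,0.5,94],[0,0,0,0,0,0.2,94],[0,0,0,0,0,0,60],[0,0,0,0,0,0,10],[0,0,0,0,0,0,10],[0,0,0,0,0,0,10]]}}

```text
time: 4.83
ee_pos: [0.4061, -0.2995, 0.01]
ee_rot: [2.365, 2.065, 0.001]
contact_force: [-0.6, 0.4, 0.1]
gripper_width: 0.0711
gripper_force: 0.0
```

Request:
{"api": "jog_arm", "payload": {"increments": [[0,0,0,0,0,0,10],[0,0,0,0,0,0,10],[0,0,0,0,0,0,10],[0,0,0,0,0,0,10],[0,0,0,0,0,0,10],[0,0,0,0,0,-0.2,10],[0,0,0,0,0,-0.4,10],[0,0,0,0,0,-0.8,10],[0,0,0,0,0,-0.8,10],[0,0,0,0,0,-0.8,10]]}}

```text
time: 5.67
ee_pos: [0.4049, -0.2986, 0.1]
ee_rot: [-2.365, -2.066, 0.0]
contact_force: [-0.3, 0.2, -1.6]
gripper_width: 0.023
gripper_force: 30.0
```

```bash
python3 -c "
from h import *
go((.5912,.103,.1),-.135)"
```

```text
t 5.67 turn [-0.001 -0.001  0.   ] shift(tool units) [14.1   4.35  0.  ] in target frame [14.1   4.35 -0.  ] w 0.023048270355809534 F [-0.3  0.2 -1.6]
```

Request:
{"api": "jog_arm", "payload": {"increments": [[0,0,0,0.5,0.2,0,10],[0,0,0,0.9,0.25,0,10],[0,0,0,0.9,0.25,0,10],[0,0,0,0.9,0.25,0,10],[0,0,0,0.9,0.25,0,10],[0,0,0,0.9,0.25,0,10],[0,0,0,0.9,0.25,0,10],[0,0,0,0.9,0.25,0,10],[0,0,0,0.9,0.25,0,10],[0,0,0,0.9,0.25,0,10]]}}

```text
time: 6.5
ee_pos: [0.513, -0.0519, 0.0992]
ee_rot: [-2.366, -2.067, 0.0]
contact_force: [0.2, -0.8, -1.1]
gripper_width: 0.0232
gripper_force: 30.0
```

Request:
{"api": "jog_arm", "payload": {"increments": [[0,0,0,0.9,0.25,0,10],[0,0,0,0.9,0.25,0,10],[0,0,0,0.9,0.25,0,10],[0,0,0,0.9,0.3,0,10],[0,0,0,0.9,0.4,0,10],[0,0,0,0.7,0.3,0,10],[0,0,0,0.3,0.15,0,10],[0,0,0,0,0,0,10],[0,0,0,0,0,0,10],[0,0,0,0,0,0,10]]}}

```text
time: 7.33
ee_pos: [0.5906, 0.1, 0.0988]
ee_rot: [2.368, 2.064, -0.004]
contact_force: [0.2, -0.4, -0.2]
gripper_width: 0.0234
gripper_force: 30.0
```

```bash
python3 -c "
from h import *
go((.5912,.103,.026),-.135)"
```

```text
t 7.33 turn [-0.001  0.002 -0.002] shift(tool units) [0.11 0.01 2.43] in target frame [0.1  0.01 2.43] w 0.02342486030754139 F [ 0.2 -0.4 -0.2]
```

Request:
{"api": "jog_arm", "payload": {"increments": [[0,0,0,0.1,0.01,0.6,10],[0,0,0,0,0,0.8,10],[0,0,0,0,0,0.6,10],[0,0,0,0,0,0.3,10],[0,0,0,0,0,0.1,10],[0,0,0,0,0,0,10],[0,0,0,0,0,0.03,10],[0,0,0,0,0,0,10],[0,0,0,0,0,0,24],[0,0,0,0,0,0,34]]}}

```text
time: 8.17
ee_pos: [0.5923, 0.1034, 0.0276]
ee_rot: [2.368, 2.063, 0.0]
contact_force: [-0.4, -0.4, 0.3]
gripper_width: 0.0277
gripper_force: 0.0
```

Request:
{"api": "jog_arm", "payload": {"increments": [[0,0,0,0,0,0,80],[0,0,0,0,0,0,80],[0,0,0,0,0,0,80],[0,0,0,0,0,-0.3,80],[0,0,0,0,0,-0.7,80],[0,0,0,0,0,-0.8,80],[0,0,0,0,0,-0.8,80],[0,0,0,0,0,-0.4,80],[0,0,0,0,0,0,80],[0,0,0,0,0,0,80]]}}

```text
time: 9.0
ee_pos: [0.5925, 0.1054, 0.1163]
ee_rot: [2.366, 2.066, 0.001]
contact_force: [0.4, -0.6, -0.6]
gripper_width: 0.0801
gripper_force: 0.0
```

```bash
python3 -c "
from h import *
f=wfit('d24',.016,(.591,.103));cv2.imwrite('pics/w2.png',f)
go((.450,.137,.12),-.135)"
```

```text
wrist d24 [0.4586 0.1379] ratio 1.51 [171. 193.] 0.91 cost 0.0
wrist d24 [0.5913 0.103 ] ratio 0.95 [320. 213.] 0.84 cost 0.0
wrist d24 [0.4434 0.3257] ratio 0.31 [135.   6.] 0.59 cost 0.0
t 9.1 turn [-0.002  0.001  0.   ] shift(tool units) [ 0.42 -4.81 -0.16] in target frame [ 0.42 -4.81 -0.17] w 0.07995450147064576 F [-0.2  0.1  0.4]
```

View pics/w2.png

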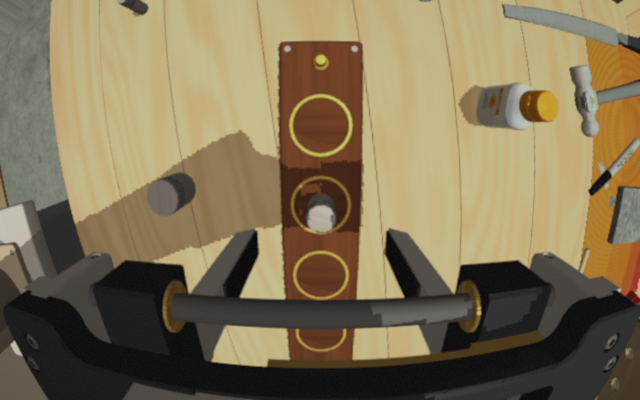

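d24 stands inside its ring (punch top (321,213), ring centre (321,205)). Thin stud at (321,62), d35 at (171,193). Next: d35.

Request:
{"api": "jog_arm", "payload": {"increments": [[0,0,0,0,-0.4,0,94],[0,0,0,0.1,-0.8,0,94],[0,0,0,0.1,-0.9,0,94],[0,0,0,0.1,-0.9,0,94],[0,0,0,0.1,-0.9,0,94],[0,0,0,0,-0.6,0,94],[0,0,0,0,-0.3,0,94],[0,0,0,0,0,0,94],[0,0,0,0,0,0,94],[0,0,0,0,0,0,94]]}}

```text
time: 9.93
ee_pos: [0.4529, 0.1366, 0.1159]
ee_rot: [2.367, 2.065, 0.002]
contact_force: [-0.3, 0.4, -0.3]
gripper_width: 0.0941
gripper_force: 0.0
```

```bash
python3 -c "
from h import *
f=wfit('d35',0,(.45,.137))
s=monitor.sense();r=cams.camera('wrist')
b=cv2.inRange(cv2.cvtColor(r['frame'],cv2.COLOR_BGR2HSV),(18,100,90),(35,255,255))
P=np.array([[.6011,.1765,.016],[.5912,.103,.016],[.5812,.0297,.016],[.5713,-.0436,.016]])
for q in wproj(P,r,s):
    x,y=q.astype(int);x0=max(x-34,0);y0=max(y-34,0);v,u=np.nonzero(b[y0:y+35,x0:x+35]);print(np.round(q,1),len(u),u.size and ((u.min()+u.max())/2+x0,(v.min()+v.max())/2+y0))
go((.45,.137,.009),-.135)"
```

```text
wrist d35 [0.4489 0.1357] ratio 0.94 [317. 207.] 0.82 cost 0.0
wrist d35 [0.5988 0.0962] ratio 0.62 [472. 224.] 0.67 cost 0.0
wrist d35 [0.4319 0.3254] ratio 0.04 [269.   2.] 0.38 cost 0.0
[468.  141.6] 701 (np.float64(470.5), np.float64(144.5))
[461.7 215.4] 509 (np.float64(465.5), np.float64(214.0))
[451.7 280.3] 191 (np.float64(464.5), np.float64(270.0))
[440.4 333.6] 154 (np.float64(425.5), np.float64(337.5))
t 10.08 turn [ 0.001 -0.    -0.001] shift(tool units) [ 0.   -0.09  3.56] in target frame [ 0.01 -0.08  3.56] w 0.09380345152306353 F [ 0.1  0.  -0.5]
```

Request:
{"api": "jog_arm", "payload": {"increments": [[0,0,0,0,-0.1,0.6,94],[0,0,0,0,0,0.8,94],[0,0,0,0,0,0.8,94],[0,0,0,0,0,0.7,94],[0,0,0,0,0,0.5,94],[0,0,0,0,0,0.15,94],[0,0,0,0,0,0,60],[0,0,0,0,0,0,20],[0,0,0,0,0,0,20],[0,0,0,0,0,0,20]]}}

```text
time: 10.92
ee_pos: [0.4492, 0.1373, 0.0105]
ee_rot: [2.366, 2.066, 0.003]
contact_force: [0.0, -0.1, -0.9]
gripper_width: 0.0708
gripper_force: 0.0
```

Request:
{"api": "jog_arm", "payload": {"increments": [[0,0,0,0,0,0,20],[0,0,0,0,0,0,20],[0,0,0,0,0,0,20],[0,0,0,0,0,0,20],[0,0,0,0,0,0,20],[0,0,0,0,0,-0.2,20],[0,0,0,0,0,-0.4,20],[0,0,0,0,0,-0.8,20],[0,0,0,0,0,-0.8,20],[0,0,0,0,0,-0.8,20]]}}

```text
time: 11.75
ee_pos: [0.4474, 0.1368, 0.1004]
ee_rot: [-2.366, -2.066, 0.003]
contact_force: [-0.0, 0.1, -3.8]
gripper_width: 0.0345
gripper_force: 30.0
```

```bash
python3 -c "
from h import *
go((.5812,.0297,.1),-.135)"
```

```text
t 11.75 turn [-0.002  0.001  0.   ] shift(tool units) [-2.94  4.9   0.01] in target frame [-2.94  4.9   0.01] w 0.03450101545056518 F [-0.   0.1 -3.8]
```

Request:
{"api": "jog_arm", "payload": {"increments": [[0,0,0,-0.3,0.5,0,20],[0,0,0,-0.5,0.8,0,20],[0,0,0,-0.5,0.8,0,20],[0,0,0,-0.5,0.8,0,20],[0,0,0,-0.5,0.8,0,20],[0,0,0,-0.4,0.7,0,20],[0,0,0,-0.2,0.4,0,20],[0,0,0,0,0.1,0,20],[0,0,0,0,0,0,20],[0,0,0,0,0,0,20]]}}

```text
time: 12.58
ee_pos: [0.5807, 0.0323, 0.0993]
ee_rot: [-2.364, -2.066, 0.002]
contact_force: [-0.8, 0.2, -3.7]
gripper_width: 0.0344
gripper_force: 30.0
```

```bash
python3 -c "
from h import *
go((.5812,.0297,.027),-.135)"
```

```text
t 12.58 turn [-0.002 -0.     0.001] shift(tool units) [-0.08  0.03  2.41] in target frame [-0.08  0.03  2.41] w 0.03436889828291267 F [-0.8  0.2 -3.7]
```

Request:
{"api": "jog_arm", "payload": {"increments": [[0,0,0,-0.06,0.02,0.6,20],[0,0,0,0,0,0.8,20],[0,0,0,0,0,0.6,20],[0,0,0,0,0,0.3,20],[0,0,0,0,0,0.1,20],[0,0,0,0,0,0,20],[0,0,0,0,0,0.01,20],[0,0,0,0,0,0,20],[0,0,0,0,0,0,35],[0,0,0,0,0,0,45]]}}

```text
time: 13.42
ee_pos: [0.5833, 0.0294, 0.028]
ee_rot: [2.365, 2.066, 0.002]
contact_force: [-0.1, -1.2, 0.1]
gripper_width: 0.0386
gripper_force: 0.0
```

Request:
{"api": "jog_arm", "payload": {"increments": [[0,0,0,0,0,0,80],[0,0,0,0,0,0,80],[0,0,0,0,0,0,80],[0,0,0,0,0,-0.3,80],[0,0,0,0,0,-0.7,80],[0,0,0,0,0,-0.8,80],[0,0,0,0,0,-0.8,80],[0,0,0,0,0,-0.5,80],[0,0,0,0,0,0,80],[0,0,0,0,0,0,80]]}}

```text
time: 14.25
ee_pos: [0.5833, 0.0292, 0.1214]
ee_rot: [2.365, 2.065, 0.003]
contact_force: [-0.3, -0.5, -0.4]
gripper_width: 0.0801
gripper_force: 0.0
```

```bash
python3 -c "
from h import *
f=wfit('d35',.016,(.581,.03));
go((.4405,-.141,.12),-.135)"
```

```text
wrist d35 [ 0.4592 -0.1188] ratio 0.65 [229. 347.] 0.89 cost 0.0
wrist d35 [0.5911 0.1022] ratio 0.44 [319. 121.] 0.83 cost 0.0
t 14.35 turn [-0.001  0.    -0.   ] shift(tool units) [-6.25 -3.91 -0.  ] in target frame [-6.25 -3.91 -0.01] w 0.08009512202979972 F [ 0.6  0.1 -0.3]
```

Request:
{"api": "jog_arm", "payload": {"increments": [[0,0,0,-0.4,-0.2,0,94],[0,0,0,-0.8,-0.5,0,94],[0,0,0,-0.8,-0.5,0,94],[0,0,0,-0.8,-0.5,0,94],[0,0,0,-0.8,-0.5,0,94],[0,0,0,-0.8,-0.5,0,94],[0,0,0,-0.8,-0.5,0,94],[0,0,0,-0.7,-0.5,0,94],[0,0,0,-0.3,-0.2,0,94],[0,0,0,0,0,0,94]]}}

```text
time: 15.18
ee_pos: [0.4386, -0.1416, 0.1196]
ee_rot: [-2.37, -2.06, 0.005]
contact_force: [-0.8, 0.6, -0.3]
gripper_width: 0.0942
gripper_force: 0.0
```

```bash
python3 -c "
from h import *
f=wfit('d47',0,(.44,-.141));cv2.imwrite('pics/w3.png',f)
go((.4405,-.141,.01),-.135)"
```

```text
wrist d47 [ 0.44   -0.1402] ratio 0.96 [323. 203.] 0.93 cost 0.0
wrist d47 [ 0.4141 -0.2285] ratio 0.17 [310. 289.] 0.88 cost 0.0
wrist d47 [0.5868 0.0259] ratio 0.43 [453.  11.] 0.65 cost 0.0
t 15.28 turn [ 0.    -0.001 -0.   ] shift(tool units) [-0.08 -0.05  3.67] in target frame [-0.08 -0.05  3.67] w 0.09377202108818976 F [ 0.6 -0.1  1.2]
```

View pics/w3.png

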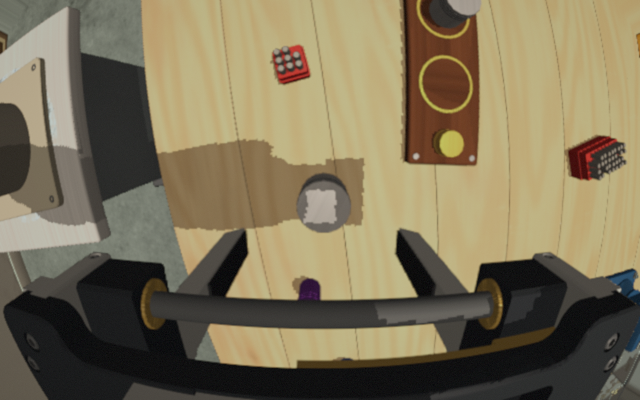

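d47 at (323,203) is centred between the fingers; stamp holder (290,63) is clear. Lower and grip.

Request:
{"api": "jog_arm", "payload": {"increments": [[0,0,0,0,0,0.6,94],[0,0,0,0,0,0.8,94],[0,0,0,0,0,0.8,94],[0,0,0,0,0,0.8,94],[0,0,0,0,0,0.5,94],[0,0,0,0,0,0.15,94],[0,0,0,0,0,0,70],[0,0,0,0,0,0,30],[0,0,0,0,0,0,30],[0,0,0,0,0,0,30]]}}

```text
time: 16.12
ee_pos: [0.4427, -0.1393, 0.0118]
ee_rot: [2.365, 2.066, 0.002]
contact_force: [1.0, 0.2, -0.3]
gripper_width: 0.071
gripper_force: 0.0
```

Request:
{"api": "jog_arm", "payload": {"increments": [[0,0,0,0,0,0,30],[0,0,0,0,0,0,30],[0,0,0,0,0,0,30],[0,0,0,0,0,0,30],[0,0,0,0,0,-0.1,30],[0,0,0,0,0,-0.2,30],[0,0,0,0,0,-0.5,30],[0,0,0,0,0,-0.8,30],[0,0,0,0,0,-0.8,30],[0,0,0,0,0,-0.6,30]]}}

```text
time: 16.95
ee_pos: [0.4416, -0.1392, 0.1023]
ee_rot: [2.366, 2.066, 0.001]
contact_force: [0.7, 0.1, -6.9]
gripper_width: 0.047
gripper_force: 30.0
```

```bash
python3 -c "
from h import *
go((.5713,-.0436,.1),-.135)"
```

```text
t 16.95 turn [ 0. -0.  0.] shift(tool units) [3.74 3.85 0.08] in target frame [3.74 3.85 0.08] w 0.04695223168440044 F [ 0.7  0.1 -6.9]
```

Request:
{"api": "jog_arm", "payload": {"increments": [[0,0,0,0.2,0.2,0,30],[0,0,0,0.5,0.5,0,30],[0,0,0,0.6,0.6,0,30],[0,0,0,0.6,0.6,0,30],[0,0,0,0.6,0.6,0,30],[0,0,0,0.6,0.6,0,30],[0,0,0,0.4,0.5,0,30],[0,0,0,0.2,0.2,0,30],[0,0,0,0,0,0,30],[0,0,0,0,0,0,30]]}}

```text
time: 17.78
ee_pos: [0.5678, -0.0448, 0.0995]
ee_rot: [-2.364, -2.066, 0.005]
contact_force: [-0.7, -0.0, -6.9]
gripper_width: 0.0463
gripper_force: 30.0
```

```bash
python3 -c "
from h import *
go((.5713,-.0436,.029),-.135)"
```

```text
t 17.78 turn [-0.003  0.001  0.   ] shift(tool units) [0.06 0.12 2.35] in target frame [0.06 0.11 2.35] w 0.0462668499308023 F [-0.7 -0.  -6.9]
```

Request:
{"api": "jog_arm", "payload": {"increments": [[0,0,0,0.05,0.08,0.5,30],[0,0,0,0,0,0.8,30],[0,0,0,0,0,0.6,30],[0,0,0,0,0,0.3,30],[0,0,0,0,0,0.1,30],[0,0,0,0,0,0.03,30],[0,0,0,0,0,0.03,30],[0,0,0,0,0,0,30],[0,0,0,0,0,0,48],[0,0,0,0,0,0,58]]}}

```text
time: 18.62
ee_pos: [0.5736, -0.0435, 0.0315]
ee_rot: [2.365, 2.065, 0.004]
contact_force: [0.9, -0.1, -0.1]
gripper_width: 0.0517
gripper_force: 0.0
```

Request:
{"api": "jog_arm", "payload": {"increments": [[0,0,0,0,0,0,90],[0,0,0,0,0,0,90],[0,0,0,0,0,0,90],[0,0,0,0,0,-0.3,90],[0,0,0,0,0,-0.7,90],[0,0,0,0,0,-0.8,90],[0,0,0,0,0,-0.8,90],[0,0,0,0,0,-0.5,90],[0,0,0,0,0,0,90],[0,0,0,0,0,0,90]]}}

```text
time: 19.45
ee_pos: [0.5728, -0.0435, 0.1241]
ee_rot: [2.365, 2.065, 0.003]
contact_force: [-0.2, 0.0, -0.7]
gripper_width: 0.0902
gripper_force: 0.0
```

```bash
python3 -c "
from h import *
f=wfit('d47',.016,(.571,-.043));cv2.imwrite('pics/w4.png',f)
go((.431,.340,.12),-.135)"
```

```text
wrist d47 [0.5827 0.0281] ratio 0.55 [322. 123.] 0.7 cost 0.0
wrist d47 [ 0.5724 -0.0446] ratio 0.97 [321. 209.] 0.7 cost 0.0
wrist d47 [ 0.4319 -0.208 ] ratio 0.12 [221. 356.] 0.55 cost 0.0
t 19.55 turn [-0.001  0.    -0.   ] shift(tool units) [12.04 -6.36  0.08] in target frame [12.04 -6.36  0.08] w 0.08984632130613623 F [-0.6  0.1  0.8]
```

View pics/w4.png

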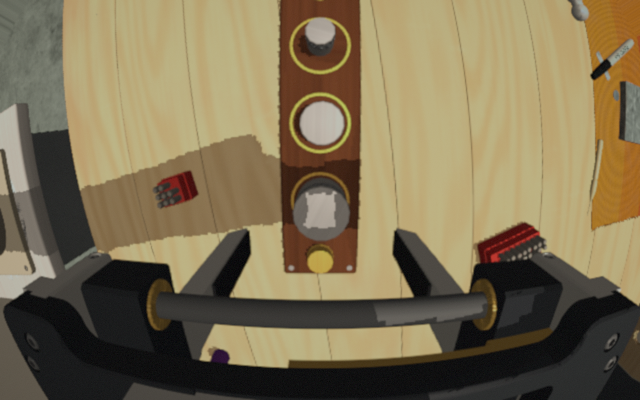

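d47 (321,209), d35 (322,123) and d24 (320,35) all stand in their rings. Next: d14.

Request:
{"api": "jog_arm", "payload": {"increments": [[0,0,0,0.4,-0.2,0,94],[0,0,0,0.9,-0.5,0,94],[0,0,0,0.9,-0.5,0,94],[0,0,0,0.9,-0.5,0,94],[0,0,0,0.9,-0.5,0,94],[0,0,0,0.9,-0.5,0,94],[0,0,0,0.9,-0.5,0,94],[0,0,0,0.9,-0.5,0,94],[0,0,0,0.9,-0.5,0,94],[0,0,0,0.9,-0.5,0,94]]}}

```text
time: 20.38
ee_pos: [0.4644, 0.23, 0.122]
ee_rot: [-2.365, -2.067, 0.003]
contact_force: [-0.0, -0.1, -0.0]
gripper_width: 0.0937
gripper_force: 0.0
```

Request:
{"api": "jog_arm", "payload": {"increments": [[0,0,0,0.9,-0.5,0,80],[0,0,0,0.9,-0.5,0,80],[0,0,0,0.9,-0.4,0,80],[0,0,0,0.6,-0.2,0,80],[0,0,0,0.2,-0.06,0,80],[0,0,0,0,0,0,80],[0,0,0,0,0,0,80],[0,0,0,0,0,0,80],[0,0,0,0,0,0,80],[0,0,0,0,0,0,80]]}}

```text
time: 21.22
ee_pos: [0.4321, 0.3374, 0.123]
ee_rot: [2.368, 2.063, -0.001]
contact_force: [0.1, 0.6, 0.0]
gripper_width: 0.0797
gripper_force: 0.0
```

```bash
python3 -c "
from h import *
f=wfit('d14',0,(.431,.34))
go((.431,.340,.010),-.135)"
```

```text
wrist d14 [0.4295 0.3404] ratio 0.85 [318. 200.] 0.84 cost 0.0
t 21.32 turn [ 0.     0.    -0.002] shift(tool units) [ 0.06 -0.04  3.77] in target frame [ 0.06 -0.04  3.77] w 0.07962998824155358 F [ 0.  -0.7  0.1]
```

Request:
{"api": "jog_arm", "payload": {"increments": [[0,0,0,0.06,-0.05,0.7,80],[0,0,0,0,0,0.8,80],[0,0,0,0,0,0.8,80],[0,0,0,0,0,0.8,80],[0,0,0,0,0,0.5,80],[0,0,0,0,0,0.15,80],[0,0,0,0,0,0,40],[0,0,0,0,0,0,20],[0,0,0,0,0,0,4],[0,0,0,0,0,0,4]]}}

```text
time: 22.15
ee_pos: [0.4311, 0.3415, 0.0117]
ee_rot: [2.366, 2.066, 0.004]
contact_force: [0.3, 0.3, -0.3]
gripper_width: 0.0567
gripper_force: 0.0
```

Request:
{"api": "jog_arm", "payload": {"increments": [[0,0,0,0,0,0,4],[0,0,0,0,0,0,4],[0,0,0,0,0,0,4],[0,0,0,0,0,0,4],[0,0,0,0,0,-0.1,4],[0,0,0,0,0,-0.3,4],[0,0,0,0,0,-0.6,4],[0,0,0,0,0,-0.8,4],[0,0,0,0,0,-0.8,4],[0,0,0,0,0,-0.4,4]]}}

```text
time: 22.98
ee_pos: [0.4313, 0.3418, 0.1037]
ee_rot: [2.366, 2.066, 0.006]
contact_force: [-0.4, 1.1, -1.1]
gripper_width: 0.0132
gripper_force: 30.0
```

```bash
python3 -c "
from h import *
go((.6011,.1765,.1),-.135)"
```

```text
t 22.98 turn [ 0.003 -0.003 -0.   ] shift(tool units) [-4.7   6.35  0.12] in target frame [-4.7   6.35  0.12] w 0.01320493971176463 F [-0.4  1.1 -1.1]
```

Request:
{"api": "jog_arm", "payload": {"increments": [[0,0,0,-0.4,0.5,0,4],[0,0,0,-0.6,0.8,0,4],[0,0,0,-0.6,0.9,0,4],[0,0,0,-0.6,0.9,0,4],[0,0,0,-0.6,0.9,0,4],[0,0,0,-0.6,0.9,0,4],[0,0,0,-0.6,0.8,0,4],[0,0,0,-0.5,0.5,0,4],[0,0,0,-0.16,0.15,0,4],[0,0,0,0,0,0,4]]}}

```text
time: 23.82
ee_pos: [0.6011, 0.1744, 0.1008]
ee_rot: [2.369, 2.061, -0.0]
contact_force: [-0.3, 0.5, 0.1]
gripper_width: 0.0129
gripper_force: 30.0
```

```bash
python3 -c "
from h import *
go((.6011,.1765,.028),-.135)"
```

```text
t 23.82 turn [ 0.001  0.001 -0.004] shift(tool units) [ 0.07 -0.01  2.43] in target frame [ 0.07 -0.01  2.43] w 0.012858111762299104 F [-0.3  0.5  0.1]
```

Request:
{"api": "jog_arm", "payload": {"increments": [[0,0,0,0.06,0,0.6,4],[0,0,0,0,0,0.8,4],[0,0,0,0,0,0.6,4],[0,0,0,0,0,0.3,4],[0,0,0,0,0,0.1,4],[0,0,0,0,0,0,4],[0,0,0,0,0,0.03,4],[0,0,0,0,0,0,4],[0,0,0,0,0,0,14],[0,0,0,0,0,0,20]]}}

```text
time: 24.65
ee_pos: [0.5992, 0.182, 0.0294]
ee_rot: [-2.362, -2.07, -0.003]
contact_force: [0.4, 0.3, 0.2]
gripper_width: 0.0177
gripper_force: 0.0
```

Request:
{"api": "jog_arm", "payload": {"increments": [[0,0,0,0,0,0,60],[0,0,0,0,0,0,70],[0,0,0,0,0,0,70],[0,0,0,0,0,-0.3,70],[0,0,0,0,0,-0.7,70],[0,0,0,0,0,-0.8,70],[0,0,0,0,0,-0.8,70],[0,0,0,0,0,-0.5,70],[0,0,0,0,0,0,70],[0,0,0,0,0,0,70]]}}

```text
time: 25.48
ee_pos: [0.601, 0.1787, 0.1215]
ee_rot: [2.366, 2.066, 0.003]
contact_force: [-0.3, 0.3, 0.0]
gripper_width: 0.0698
gripper_force: 0.0
```

Request:
{"api": "jog_arm", "payload": {"increments": [[0,0,0,0,-0.3,-0.3,70],[0,0,0,0,-0.8,-0.3,70],[0,0,0,0,-0.9,-0.3,70],[0,0,0,0,-0.9,-0.3,70],[0,0,0,0,-0.9,0,70],[0,0,0,0,-0.8,0,70],[0,0,0,0,-0.4,0,70],[0,0,0,0,0,0,70],[0,0,0,0,0,0,70],[0,0,0,0,0,0,70]]}}

```text
time: 26.32
ee_pos: [0.4526, 0.1985, 0.1564]
ee_rot: [2.367, 2.066, 0.0]
contact_force: [-0.1, 0.4, -0.6]
gripper_width: 0.07
gripper_force: 0.0
```

```bash
cat > chk.py <<'E'
from h import *
T={"d14":(.6011,.1765),"d24":(.5912,.103),"d35":(.5812,.0297),"d47":(.5713,-.0436)}
ims=[]
for c in ["top","scene"]:
    r=cams.camera(c)
    ms=cams.silhouettes("punch_d24",c)
    for n,g in T.items():
        for m in ms:
            x,a,cc=fit(m["region"],int(n[1:])/1000,.016,r)
            if np.hypot(*(x-g))<.025: print(c,n,np.round((x-g)*1000,1),"mm, area ratio",round(a,2))
    f=r["frame"];ims.append(cv2.resize(f[170:245,205:365] if c=="top" else f[170:260,215:375],(780,292),interpolation=cv2.INTER_CUBIC))
cv2.imwrite("pics/chk.png",np.vstack(ims))
E
python3 chk.py
```

```text
top d24 [ 1.3 -1.2] mm, area ratio 0.67
top d35 [ 2.2 -2.7] mm, area ratio 0.94
top d47 [ 2.6 -1.7] mm, area ratio 0.95
scene d14 [-6.1  9.9] mm, area ratio 0.79
scene d35 [0.8 1.1] mm, area ratio 0.93
scene d47 [0.7 1. ] mm, area ratio 0.96
```

View pics/chk.png

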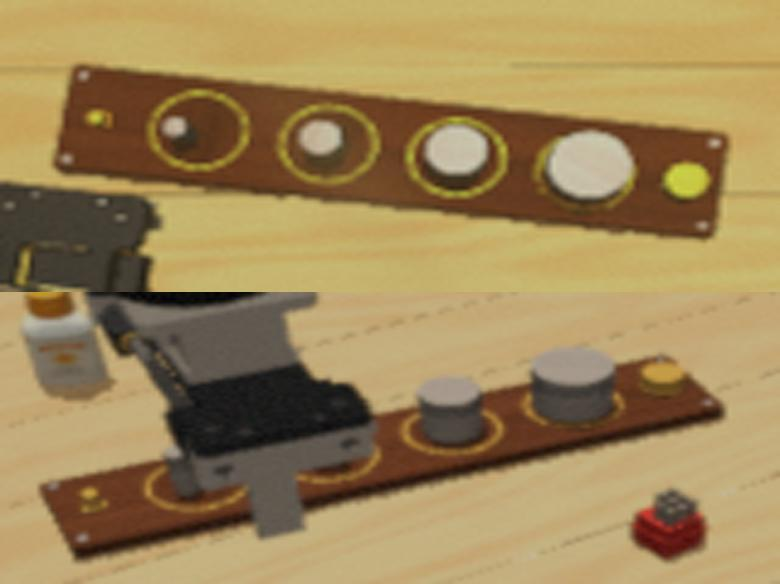

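Top crop: order is right, but d14 (foot ≈(190,133), ring centre (199,130)) sits about 5 mm off. I'll measure punches and rings in the wrist view from above.

Request:
{"api": "jog_arm", "payload": {"increments": [[0,0,0,0,0.4,0,70],[0,0,0,-0.2,0.8,0,70],[0,0,0,-0.2,0.9,0,70],[0,0,0,-0.2,0.9,0,70],[0,0,0,-0.2,0.9,0,70],[0,0,0,-0.1,0.7,0,70],[0,0,0,0,0.4,0,70],[0,0,0,0,0,0,70],[0,0,0,0,0,0,70],[0,0,0,0,0,0,70]]}}

```text
time: 27.35
ee_pos: [0.5956, 0.1522, 0.1562]
ee_rot: [-2.365, -2.067, 0.002]
contact_force: [-0.4, -0.2, -0.2]
gripper_width: 0.0698
gripper_force: 0.0
```

```bash
cat > wr.py <<'E'
from h import *
T={"d14":(.6011,.1765),"d24":(.5912,.103),"d35":(.5812,.0297),"d47":(.5713,-.0436)}
def rings():
    s=monitor.sense();r=cams.camera("wrist");f=r["frame"]
    b=cv2.inRange(cv2.cvtColor(f,cv2.COLOR_BGR2HSV),(15,90,60),(38,255,255))
    v,u=np.nonzero(b);X=np.c_[u-r["mtx"][0,2],v-r["mtx"][1,2]]/r["mtx"][0,0];th=np.linalg.norm(X,axis=1)
    d=np.c_[X*(np.sin(th)/th)[:,None],np.cos(th)]
    M=np.eye(4);M[:3,:3]=R.from_rotvec(s["ee_rot"]).as_matrix();M[:3,3]=s["ee_pos"];W=M@r["hand_eye"]
    d=d@W[:3,:3].T;o=W[:3,3];P=(o+d*((.016-o[2])/d[:,2])[:,None])[:,:2]
    out={}
    for n,g in T.items():
        c=np.array(g)
        for _ in range(4):
            q=P[abs(np.linalg.norm(P-c,axis=1)-.027)<.005]
            if len(q)<40: break
            c=least_squares(lambda x:np.linalg.norm(q-x,axis=1)-.0268,c,loss="soft_l1",f_scale=.001).x
        if len(q)>=40: out[n]=c;print("ring",n,np.round(c,4),len(q))
    return f,out
for i in range(2): f,o=rings()
cv2.imwrite("pics/wr.png",f)
for n in T: 
    if n in o and n in __import__("sys").argv: wfit(n,.016,T[n])
go((.6011,.1765,.028),-.135)
E
python3 wr.py d14 d24
```

```text
ring d14 [0.601  0.1754] 739
ring d24 [0.5911 0.1019] 544
ring d35 [0.5812 0.0287] 334
ring d47 [ 0.5713 -0.0449] 163
ring d14 [0.6011 0.1754] 732
ring d24 [0.5911 0.102 ] 543
ring d35 [0.5812 0.0287] 335
ring d47 [ 0.5714 -0.045 ] 167
wrist d14 [ 0.5741 -0.0307] ratio 3.01 [324. 345.] 0.9 cost 0.0
wrist d14 [0.5845 0.0462] ratio 1.06 [324. 292.] 0.6 cost 0.0
wrist d14 [0.5913 0.1022] ratio 2.0 [324. 246.] 0.57 cost 0.0
wrist d24 [0.5853 0.0471] ratio 0.46 [325. 292.] 0.92 cost 0.0
wrist d24 [0.5913 0.1027] ratio 0.95 [323. 245.] 0.8 cost 0.0
wrist d24 [0.5986 0.1821] ratio 0.35 [320. 168.] 0.78 cost 0.0
wrist d24 [ 0.574  -0.0312] ratio 1.54 [324. 345.] 0.56 cost 0.0
t 27.65 turn [ 0.    -0.     0.001] shift(tool units) [0.83 0.05 4.29] in target frame [0.83 0.05 4.29] w 0.06982595114008257 F [ 0.   0.1 -0.5]
```

View pics/wr.png

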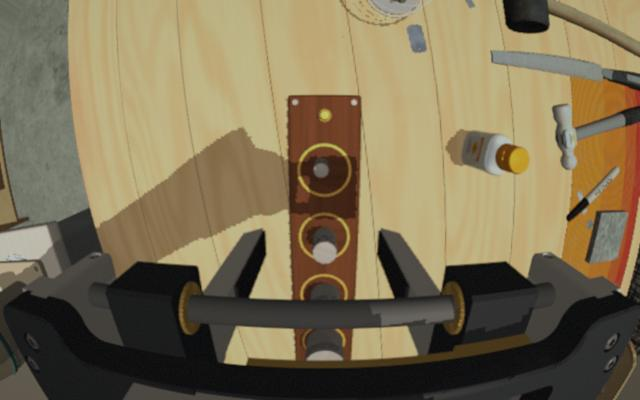

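Rings read (.6011,.1754) etc. and d24 and d47 are within about 1 mm. d14 at (320,168) is about 7 mm toward the stud, so I'll regrip it.

Request:
{"api": "jog_arm", "payload": {"increments": [[0,0,0,0.3,-0.06,0.3,70],[0,0,0,0.4,0,0.4,70],[0,0,0,0.3,0,0.3,70],[0,0,0,0,0,0,70],[0,0,0,0,0,0,70],[0,0,0,0,0,0,70],[0,0,0,0,0,0,70],[0,0,0,0,0,0,70],[0,0,0,0,0,0,70],[0,0,0,0,0,0,70]]}}

```text
time: 28.48
ee_pos: [0.5994, 0.1814, 0.1269]
ee_rot: [2.367, 2.066, 0.001]
contact_force: [0.8, 0.9, 1.0]
gripper_width: 0.0698
gripper_force: 0.0
```

```bash
python3 -c "
from h import *
f=wfit('d14',.016,(.5985,.182));f=wfit('d14',.016,(.5985,.182))
go((.5985,.182,.028),-.135)"
```

```text
wrist d14 [0.5823 0.0249] ratio 2.21 [325. 344.] 0.77 cost 0.0
wrist d14 [0.5986 0.1826] ratio 0.99 [320. 205.] 0.6 cost 0.0
wrist d14 [0.5917 0.1052] ratio 1.75 [324. 282.] 0.6 cost 0.0
wrist d14 [0.5916 0.1051] ratio 1.73 [324. 282.] 0.84 cost 0.0
wrist d14 [0.5986 0.1827] ratio 0.92 [321. 205.] 0.55 cost 0.0
wrist d14 [0.5821 0.0249] ratio 2.26 [325. 344.] 0.55 cost 0.0
t 28.68 turn [ 0. -0. -0.] shift(tool units) [ 0.01 -0.02  3.29] in target frame [ 0.01 -0.02  3.29] w 0.06978757573798239 F [ 1.2 -0.3  0.4]
```

Request:
{"api": "jog_arm", "payload": {"increments": [[0,0,0,0.02,0,0.6,70],[0,0,0,0,0,0.8,70],[0,0,0,0,0,0.8,70],[0,0,0,0,0,0.6,70],[0,0,0,0,0,0.35,70],[0,0,0,0,0,0.1,70],[0,0,0,0,0,0,30],[0,0,0,0,0,0,4],[0,0,0,0,0,0,4],[0,0,0,0,0,0,4]]}}

```text
time: 29.52
ee_pos: [0.6001, 0.1826, 0.0303]
ee_rot: [2.366, 2.066, 0.003]
contact_force: [0.0, -1.3, 0.7]
gripper_width: 0.0469
gripper_force: 0.0
```

Request:
{"api": "jog_arm", "payload": {"increments": [[0,0,0,0,0,0,4],[0,0,0,0,0,0,4],[0,0,0,0,0,0,4],[0,0,0,0,0,-0.2,4],[0,0,0,0,0,-0.3,4],[0,0,0,-0.1,0.05,0,4],[0,0,0,-0.1,0.05,0,4],[0,0,0,0,0,0,4],[0,0,0,0,0,0,4],[0,0,0,0,0,0,4]]}}

```text
time: 30.35
ee_pos: [0.6012, 0.1758, 0.0438]
ee_rot: [-2.366, -2.066, 0.001]
contact_force: [0.4, -0.5, -0.3]
gripper_width: 0.0132
gripper_force: 30.0
```

```bash
python3 -c "
from h import *
go((.6011,.1754,.029),-.135)
f=wfit('d14',.03,(.60,.176))
go((.6011,.1754,.029),-.135)
cv2.imwrite('pics/w6.png',f)"
```

```text
t 30.35 turn [-0.  0. -0.] shift(tool units) [-0.01  0.    0.49] in target frame [-0.01 -0.    0.49] w 0.013154359460490336 F [ 0.4 -0.5 -0.3]
wrist d14 [0.6019 0.1816] ratio 0.81 [321. 241.] 0.92 cost 0.0
wrist d14 [0.5918 0.1041] ratio 0.95 [322. 344.] 0.87 cost 0.0
t 30.45 turn [-0.  0.  0.] shift(tool units) [-0.02  0.    0.49] in target frame [-0.02  0.    0.49] w 0.012665270400259877 F [ 0.  -0.6  0.3]
```

View pics/w6.png

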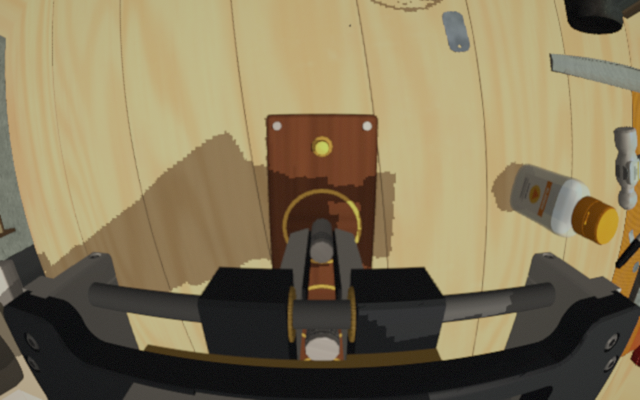

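d14 is held upright at (321,241), with the TCP over the ring centre. Lower and release.

Request:
{"api": "jog_arm", "payload": {"increments": [[0,0,0,0,0,0.2,4],[0,0,0,0,0,0.2,4],[0,0,0,0,0,0.08,4],[0,0,0,0,0,0,4],[0,0,0,0,0,0.02,4],[0,0,0,0,0,0,4],[0,0,0,0,0,0,4],[0,0,0,0,0,0,14],[0,0,0,0,0,0,18],[0,0,0,0,0,0,24]]}}

```text
time: 31.28
ee_pos: [0.6015, 0.1762, 0.0292]
ee_rot: [2.366, 2.067, 0.001]
contact_force: [0.7, -0.3, 0.3]
gripper_width: 0.0217
gripper_force: 0.0
```

Request:
{"api": "jog_arm", "payload": {"increments": [[0,0,0,0,0,0,60],[0,0,0,0,0,0,70],[0,0,0,0,0,0,70],[0,0,0,0,0,-0.4,70],[0,0,0,0,0,-0.8,70],[0,0,0,0,0,-0.9,70],[0,0,0,-0.3,0,-0.9,70],[0,0,0,-0.3,0,-0.9,70],[0,0,0,0,0,0,70],[0,0,0,0,0,0,70]]}}

```text
time: 32.12
ee_pos: [0.6003, 0.1578, 0.1484]
ee_rot: [2.366, 2.064, 0.006]
contact_force: [0.6, 0.1, 0.3]
gripper_width: 0.07
gripper_force: 0.0
```

```bash
python3 wr.py d14
```

```text
ring d14 [0.6011 0.1753] 729
ring d24 [0.5912 0.102 ] 579
ring d35 [0.5813 0.0287] 264
ring d47 [ 0.5711 -0.0462] 357
ring d14 [0.6011 0.1753] 757
ring d24 [0.5912 0.1019] 576
ring d35 [0.5812 0.0288] 263
ring d47 [ 0.5711 -0.0459] 370
wrist d14 [0.5915 0.1025] ratio 2.09 [322. 255.] 0.62 cost 0.0
wrist d14 [0.5825 0.02  ] ratio 0.79 [324. 322.] 0.62 cost 0.0
wrist d14 [ 0.5751 -0.0227] ratio 1.78 [323. 350.] 0.56 cost 0.0
wrist d14 [0.6013 0.1764] ratio 0.91 [322. 182.] 0.53 cost 0.0
t 32.32 turn [-0.002  0.001  0.001] shift(tool units) [0.61 0.03 3.9 ] in target frame [0.61 0.02 3.9 ] w 0.0696513155857066 F [ 0.3 -0.6 -1. ]
```

d14 is within 1 mm. Now check d35 and d47 from above.

Request:
{"api": "jog_arm", "payload": {"increments": [[0,0,0,-0.4,0,-0.2,70],[0,0,0,-0.7,0,-0.2,70],[0,0,0,-0.8,0,-0.2,70],[0,0,0,-0.8,0,-0.2,70],[0,0,0,-0.8,0,0,70],[0,0,0,-0.6,0,0,70],[0,0,0,-0.3,0,0,70],[0,0,0,0,0,0,70],[0,0,0,0,0,0,70],[0,0,0,0,0,0,70]]}}

```text
time: 33.15
ee_pos: [0.5812, 0.0291, 0.17]
ee_rot: [-2.364, -2.068, -0.001]
contact_force: [0.1, 0.7, 0.3]
gripper_width: 0.07
gripper_force: 0.0
```

```bash
python3 wr.py d35 d47; python3 chk.py
```

```text
ring d14 [0.6011 0.1753] 741
ring d24 [0.5911 0.102 ] 812
ring d35 [0.5811 0.0285] 493
ring d47 [ 0.5713 -0.0447] 361
ring d14 [0.601  0.1753] 743
ring d24 [0.5911 0.1019] 810
ring d35 [0.5811 0.0286] 493
ring d47 [ 0.5712 -0.0447] 366
wrist d35 [0.5912 0.1022] ratio 0.48 [322. 122.] 0.94 cost 0.0
wrist d35 [ 0.5726 -0.0445] ratio 1.5 [323. 261.] 0.84 cost 0.0
wrist d35 [0.5829 0.0288] ratio 0.93 [323. 196.] 0.69 cost 0.0
wrist d35 [0.6013 0.1753] ratio 0.21 [322.  48.] 0.56 cost 0.0
wrist d47 [0.5919 0.102 ] ratio 0.28 [322. 121.] 0.83 cost 0.0
wrist d47 [0.6012 0.1746] ratio 0.13 [322.  48.] 0.66 cost 0.0
wrist d47 [ 0.572  -0.0448] ratio 0.94 [322. 261.] 0.64 cost 0.0
wrist d47 [0.5825 0.0285] ratio 0.55 [323. 196.] 0.62 cost 0.0
t 33.45 turn [-0.    -0.     0.001] shift(tool units) [ 4.99 -0.    4.73] in target frame [ 4.99 -0.01  4.73] w 0.07002300653472103 F [0.3 0.1 0.8]
scene d14 [-0.4  2.2] mm, area ratio 0.88
scene d35 [0.3 2. ] mm, area ratio 1.0
scene d47 [0.5 2.3] mm, area ratio 0.98
```

View pics/wr.png

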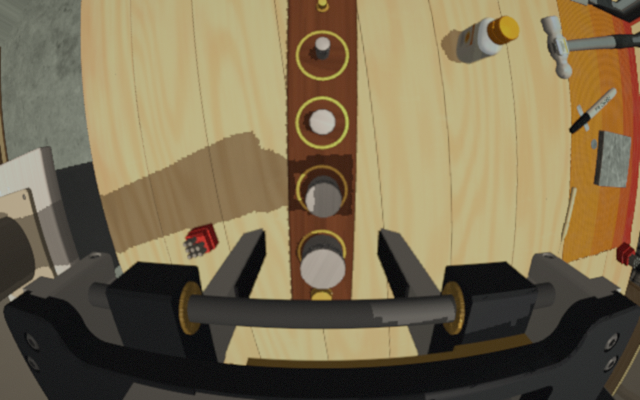

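All four are centred within 2 mm and in order from the thin stud (322,5) to the thick stud (321,296). The arm is clear, so I'm handing in.

```bash
python3 -c "
from plant import ctrl
print(ctrl.sign_off())"
```

```text
the job is handed in; nothing more can be done
None
```

The four steel punches stand upright on their own rings, thinnest at the thin stud to thickest at the thick stud, each within about 2 mm of centre; d14 needed one regrip, I did not move the bystanders, and I handed the job in at about 34 s of 104 s.

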